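# Slide the coriander holder past its spring catch

## Task

Move the coriander along to the other end of its rail: with the fingertips press the long steel bar down against its springs and, keeping it down, push the grey pot holder by its upright tab along the rail, past the catch, fully home against the end stop; then let the bar spring back up so that the catch locks the holder there. Only press and push: do not pinch the tab, do not touch, lift or tip the pot that rides in the holder, and do not ram the holder against a catch that is still up. Leave everything else on the ledge where it stands.

Things in the scene. Friction and masses are not known exactly. Their poses are not given: they have to be found in the camera images.
- rail_unit: Fixed birch plywood board 320 x 230 x 18 mm on the ledge, carrying the holder's rails and the catch. Origin: centre of its underside. +x (level): direction in which the holder must slide, towards the end stop; +y: from the press bar towards the pot; z up. In this frame pot and holder (ring 106 mm across) are at y = +47 mm, the press bar at y = -85 mm.
- catch (a joint): How far the spring catch (press bar and lug together, straight down, no tilting) is pressed, m: 0 up, 0.014 bottomed. It takes 2.4 N to start, 6.6 N at the bottom. The fin passes over the lug once it is pressed more than 0.007; let go, it springs up unless the fin is over the lug.
- press_bar: Long flat steel bar of the catch, 190 mm along x, 26 mm along y, 8 mm thick; the finger presses it and can slide along it. Origin: centre of its top face, 50 mm above the ledge when up. Axes as rail_unit. It can be pressed anywhere along its length with the same effect.
- tab_back: Rear half of the holder's upright push tab (grey plate, 10 mm thick along x, 28 along y, spanning 54 to 74 mm above the ledge) over the press bar. Origin: centre of its rear (-x) face, the face to push. A flat arm joins its +y side to the holder. Its x in rail_unit's frame: -65 to -35 mm at the start, -10 where a raised catch blocks it, +10 past the catch, +25 fully home. A few N move it. Axes as rail_unit.
- tab_front: Front half of the same tab. Origin: centre of its front (+x) face, 10 mm ahead of tab_back's.
- fin: Small stop fin under the holder's arm, between tab and pot: 8 mm along x, 20 mm along y; origin: centre of its underside, 53 mm above the ledge. It moves with the holder and meets the lug.
- lug: Steel lug of the catch, 12 mm along x, 20 mm along y, beside the press bar on its pot side, standing in the fin's way; it moves with the bar. Origin: centre of its top, 60 mm above the ledge when up.
- pot_mid (a point): Centre (half-way up) of the white glazed coriander pot, 74 mm high and 72 to 86 mm across, with leaves to about 50 mm above its rim, standing loose in the ring of the holder, its foot 44 mm above the ledge. z along its axis, upward.
- spray: Amber glass spray bottle, 66 mm across, 168 mm tall, standing on the ledge past the end-stop side of the board. Origin: centre of its underside.
- dibber: Wooden T-handled dibber with a steel point lying on the ledge, about 190 mm long and 22 mm thick, cross handle 80 mm, beside the press bar about 80 mm away from it. Origin: on the ledge under the middle of the shaft, x towards the point.
- clay_pot: Empty terracotta pot, 84 mm across, 75 mm high, off to one side. Origin: centre of its underside.
- seed_tin: Aluminium tin 72 mm across, 85 mm high, off to one side. Origin: centre of its underside.
- twine_spool: Cork spool 60 mm across, 60 mm high, off to one side. Origin: centre of its underside.
- mug: White mug 80 mm across, 90 mm high, off to one side. Origin: centre of its underside.

How it is judged:
By the outcome, as a careful person would: the job done as asked, in the order asked, and still so for the second after the job is handed in, with the robot touching nothing.
It also fails if it takes over 35 s, if anything falls off the work surface, if the arm or the gripper's body presses on something with over 40 N, if the wrist force passes 120 N, or if a joint passes its speed limit or range.

## Robot

A 7-joint arm with a two-finger parallel gripper is mounted at the origin on the work surface. World frame = base frame: x ahead of the robot, y to its left, z up, the work surface at z = 0. Lengths are in m, angles in rad, forces in N, time in s.
With the tool pointing down it reaches from about 0.425 to 0.825 m from the base axis. Payload 3.6 kg.
Tool frame: the origin (TCP) lies on the centre line of the jaws, within the pads' length; the fingertips stand 17 mm ahead of it and the grasp point (between the pads) lies 2 mm behind it; x points along the fingers, z is the direction in which the jaws open and shut, and the axes are right-handed (so a half turn about x gives the same grasp; the last joint's range is limited). The gripper opens to 85 mm and grips with 20 to 120 N. Pads are 22 mm wide; open, the fingers measure 114 mm over their backs; the gripper's body (76 mm by 85 mm) begins 54 mm behind the grasp point. The pads swing forward as they close: fully open they stand 13 mm farther back than shut.
Start: joints at [-1.149, 0.615, -0.013, 1.423, 0.008, 1.103, -0.04], TCP at [0.281, 0.586, 0.248] pointing down, gripper open.
Joint ranges: [-3.12, 3.12], [-0.3, 2.06], [-1.34, 1.32], [0.26, 2.42], [-1.36, 4.5], [0.01, 1.98], [-2.84, 2.84]. Speed limits (rad/s): [2.79, 2.79, 3.14, 3.14, 3.14, 3.14, 3.14].

## Interface

Orientations are given as a unit quaternion [x, y, z, w].
In Python, from bench import status, optics, job gives the robot as it stands. The module is installed in compiled form; this text tells all that it offers.
- The arm moves only by the tool carry_out, never from a script. Its argument "steps" is a list of rows, each an object with "travel": the shift along the tool's x, y, z in units of 50 mm (1.0 is 50 mm), a list of three; "delta_rot": the turn, a rotation vector about the tool's x, y, z in units of 10 degrees (1.0 is 10 degrees), a list of three; "jaw": the opening, from -1 (shut) to 1 (fully open). In form: [{"travel": [tx, ty, tz], "delta_rot": [wx, wy, wz], "jaw": jaw}, ...]. A call has 1 to 12 rows; each row shifts and turns the pose as measured when the row begins, along the tool's axes as they then stand; what a row does not reach is not made up. A row lasts 1/8 s, in which the tool goes at most 62.5 mm and 10.7 degrees, less where a joint would pass 70% of its speed; a pose out of reach is approached as far as the arm can. A call is refused whole if a number of a shift passes 1 or a number of a turn 1, either way. A call with a gripper value outside its range is refused whole. The fingers move at their own pace and stop on an object; "newtons" is the grip in N (left out, the last holds). Time passes only in rows, so rows that do not move let the fingers close. It gives the time, the measured TCP pose, the force and the opening at its end, in the units of the state.
- status.state(): the state, without advancing time (a new reading comes with each control period).
- optics.grab_frame(name): name is "scene" or "top" or "wrist"; returns a dict with "img" (420x560x3 uint8, red, green, blue), "depth" (420x560 float32, m along the optical axis (not along the pixel's ray), 0 where there is no reading), "mtx" (3x3 intrinsics, pixels), "R" (3x3) and "t" (3): a world point X has camera coordinates R X + t. Camera axes: x right, y down, z forward; pixel columns grow to the right and rows downward; lengths in m; the calibration is good to about 2 mm. A picture is of the moment at which its call begins.
- job.job_done(): hands the job in, once; it reports no verdict.
The state is a dict: "clock": time; "joint_positions": joint angles; "dq": joint speeds; "tau": joint torques, N m; "tcp_pos": TCP position; "ee_rot": TCP orientation; "force": force on the tool from outside, world axes, zero at the start; "wrist_torque": the same for the moment, N m; "gripper_width": finger opening in m.
Only numpy, scipy, OpenCV 4.12 (cv2) and the standard library are available. Lean on these libraries where they do the work, as an engineer would, in place of code of your own. Each camera call takes 0.05 s, during which the arm holds its last target.

## Working session

There is one attempt and no reset: what is moved stays moved. The work goes in short steps, Python scripts to look and compute and a tool call to move; the robot and the scene stay as the last step left them, time stands still between calls to the robot, and variables do not carry over. Pictures are saved under pics/ and viewed, and the job is handed in when it is done.

Besides the shell and the picture viewer there is one more tool, called by a JSON object that holds its "method" and its "body". carry_out: Moves the arm, as the interface text tells. Its arguments: {"type":"object","properties":{"steps":{"type":"array","items":{"type":"object","properties":{"travel":{"type":"array","items":{"type":"number"}},"delta_rot":{"type":"array","items":{"type":"number"}},"jaw":{"type":"number"}}}},"newtons":{"type":"number"}},"required":["steps"]}

```bash
mkdir -p pics
python3 - <<'E'
from bench import status, optics
import cv2,numpy as np
s=status.state(); print(s)
for n in("scene","top"):
    f=optics.grab_frame(n); cv2.imwrite(f"pics/{n}0.png",f["img"][:,:,::-1]); np.savez(f"{n}0.npz",**f)
    print(n,f["mtx"],f["R"],f["t"])
E
```

```text
{'clock': 0.0, 'joint_positions': array([-1.14950484,  0.61593493, -0.01263924,  1.4249146 ,  0.00812197,
        1.10340337, -0.04041146]), 'dq': array([ 5.30145810e-04,  1.49546377e-03, -1.14372281e-03, -8.81853894e-05,
        2.29107596e-04, -6.93652235e-04,  9.88520511e-04]), 'tau': array([-2.51027577e-04, -4.69197178e+01,  2.58891983e-01, -1.71035403e+01,
        9.92440386e-03,  9.51598515e-03,  5.29018450e-06]), 'tcp_pos': array([0.28110415, 0.58526356, 0.24712264]), 'ee_rot': array([-0.37703447,  0.59929098,  0.37602511,  0.59774614]), 'force': array([ 0.49491187,  0.08430547, -0.07611583]), 'wrist_torque': array([-0.02831517,  0.02934111,  0.00814355]), 'gripper_width': 0.08524205477177108}
scene [[448.31589632   0.         274.83446867]
 [  0.         448.31589632 208.28539391]
 [  0.           0.           1.        ]] [[ 0.23938844  0.97091828  0.00329824]
 [ 0.77632728 -0.18936798 -0.60121188]
 [-0.58310302  0.14648369 -0.79908285]] [-0.15322084 -0.42756752  1.78644011]
top [[460.69270709   0.         275.01002914]
 [  0.         460.69270709 206.10452661]
 [  0.           0.           1.        ]] [[-0.01414469 -0.99982408 -0.01231793]
 [-0.99862554  0.01474737 -0.05029464]
 [ 0.05046745  0.0115896  -0.99865846]] [0.04440033 0.62257038 1.50604396]
```

View pics/scene0.png

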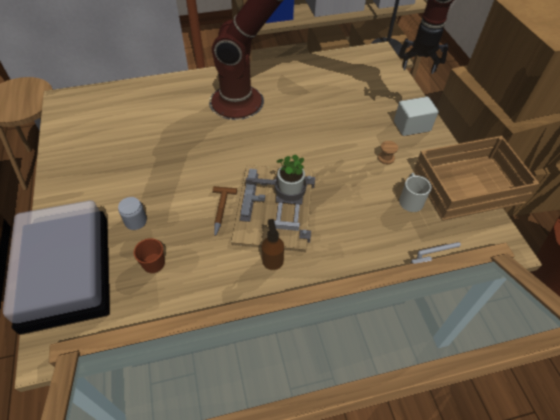

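View pics/top0.png

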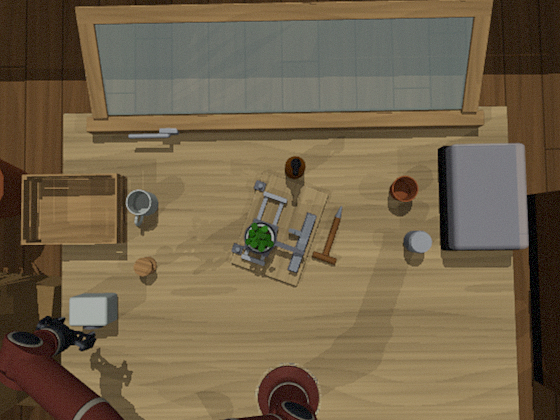

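The top view shows the board around (280,230), the bar from (296,270) to (310,215), the pot at (259,237), and the spray bottle beyond the end stop at (295,168). I'll zoom in.

Run:
```python
import cv2,numpy as np
f=np.load("top0.npz"); im=f["img"][150:300,210:360,::-1]
cv2.imwrite("pics/top0z.png",cv2.resize(im,(600,600),interpolation=cv2.INTER_CUBIC))
f=np.load("scene0.npz"); im=f["img"][145:275,200:330,::-1]
cv2.imwrite("pics/scene0z.png",cv2.resize(im,(600,600),interpolation=cv2.INTER_CUBIC))
```

```text
(no output)
```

View pics/top0z.png

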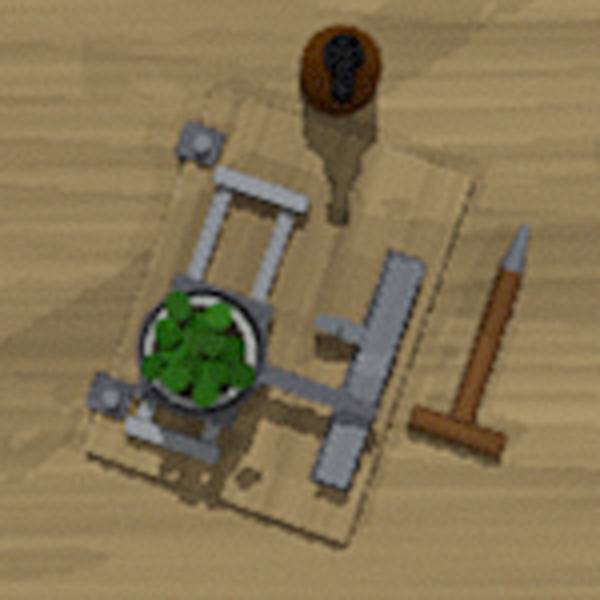

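View pics/scene0z.png

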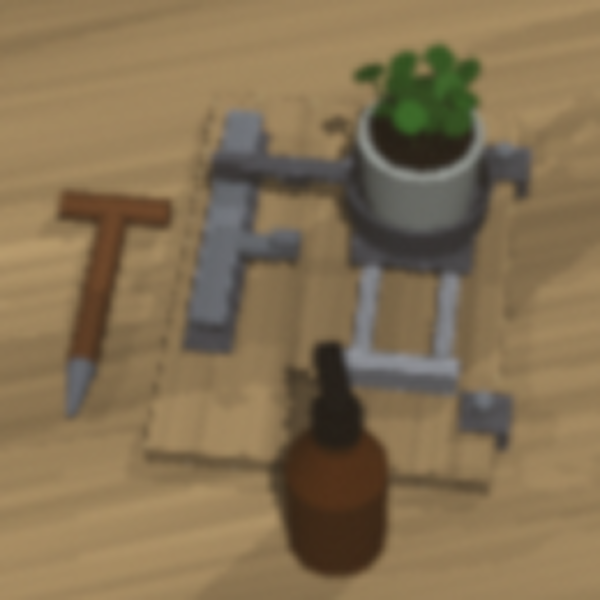

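```bash
cat > h.py <<'E'
import numpy as np
def ray(f,u,v,z):
    R,t,K=f["R"],f["t"],f["mtx"]; c=-R.T@t
    d=R.T@np.linalg.inv(K)@np.array([u,v,1.]); return c+d*(z-c[2])/d[2]
E
python3 - <<'E'
import numpy as np
from h import *
from scipy.spatial.transform import Rotation as Ro
from bench import status
f=np.load("top0.npz")
T=lambda u,v,z: ray(f,210+u/4-.375,150+v/4-.375,z)
for n,u,v,z in [("bl",85,455,.018),("br",347,546,.018),("tr",475,175,.018),("tl",215,85,.018),("bar rear L",312,478,.05),("bar rear R",350,487,.05),("bar front L",390,252,.05),("bar fr R",426,262,.05),("tab",352,408,.074),("spraytop",343,65,.168),("lug",318,325,.06),("pot",201,352,.118)]:
    print(n,T(u,v,z).round(4))
s=status.state(); print(Ro.from_quat(s["ee_rot"]).as_matrix().round(3))
g=np.load("scene0.npz")
S=lambda u,v,z: ray(g,200+u*130/600-.4,145+v*130/600-.4,z)
for n,u,v,z in [("bar rear",242,112,.05),("bar front L",188,322,.05),("bar fr R",232,325,.05)]: print(n,S(u,v,z).round(4))
E
```

```text
bl [0.437  0.1829 0.018 ]
br [ 0.3601 -0.0308  0.018 ]
tr [ 0.6625 -0.1413  0.018 ]
tl [0.7405 0.0723 0.018 ]
bar rear L [ 0.4185 -0.0026  0.05  ]
bar rear R [ 0.411  -0.0329  0.05  ]
bar front L [ 0.5988 -0.0683  0.05  ]
bar fr R [ 0.5904 -0.0971  0.05  ]
tab [ 0.4752 -0.0347  0.074 ]
spraytop [ 0.7348 -0.0289  0.168 ]
lug [ 0.5409 -0.0091  0.06  ]
pot [0.5217 0.0821 0.118 ]
[[-0.001 -0.901  0.433]
 [-0.002  0.433  0.901]
 [-1.    -0.    -0.002]]
bar rear [ 0.4138 -0.023   0.05  ]
bar front L [ 0.5899 -0.0978  0.05  ]
bar fr R [ 0.5993 -0.0697  0.05  ]
```

{"method": "carry_out", "body": {"steps": [{"travel":[0,-0.77,-0.69],"delta_rot":[0,0,0],"jaw":-1},{"travel":[0,-0.77,-0.69],"delta_rot":[0,0,0],"jaw":-1},{"travel":[0,-0.77,-0.69],"delta_rot":[0,0,0],"jaw":-1},{"travel":[0,-0.77,-0.69],"delta_rot":[0,0,0],"jaw":-1},{"travel":[0,-0.77,-0.69],"delta_rot":[0,0,0],"jaw":-1},{"travel":[0,-0.77,-0.69],"delta_rot":[0,0,0],"jaw":-1},{"travel":[0,-0.77,-0.69],"delta_rot":[-0.56,0,0],"jaw":-1}], "newtons": 40}}

```text
clock: 0.98
tcp_pos: [0.4203, 0.2448, 0.2436]
ee_rot: [-0.409, 0.579, 0.409, 0.574]
force: [1.4, -0.3, 0.2]
gripper_width: -0.0001
```

Run:
```python
from bench import status
from scipy.spatial.transform import Rotation as Ro
s=status.state(); print(s["clock"],s["tcp_pos"],s["gripper_width"],s["joint_positions"].round(2)); print(Ro.from_quat(s["ee_rot"]).as_matrix().round(3))
```

```text
0.975 [0.42034402 0.24478184 0.24355477] -0.0001285573666161325 [-0.57  0.37 -0.01  1.88  0.01  0.89  0.66]
[[-0.006 -0.944  0.331]
 [-0.005  0.331  0.944]
 [-1.     0.004 -0.006]]
```

{"method": "carry_out", "body": {"steps": [{"travel":[0,-0.39,-0.84],"delta_rot":[0,0,0],"jaw":-1},{"travel":[0,-0.39,-0.84],"delta_rot":[0,0,0],"jaw":-1},{"travel":[0,-0.39,-0.84],"delta_rot":[0,0,0],"jaw":-1},{"travel":[0,-0.39,-0.84],"delta_rot":[0,0,0],"jaw":-1},{"travel":[0,-0.39,-0.84],"delta_rot":[0,0,0],"jaw":-1},{"travel":[0,-0.39,-0.84],"delta_rot":[0,0,0],"jaw":-1},{"travel":[0,0,0],"delta_rot":[0,0,0],"jaw":-1}]}}

```text
clock: 1.85
tcp_pos: [0.4469, -0.0466, 0.2435]
ee_rot: [-0.407, 0.583, 0.406, 0.575]
force: [0.2, 1.1, -0.6]
gripper_width: -0.0001
```

Run:
```python
from bench import status,optics
import cv2,numpy as np
from scipy.spatial.transform import Rotation as Ro
s=status.state(); print(s["clock"],s["tcp_pos"],s["joint_positions"].round(2),s["force"].round(2)); print(Ro.from_quat(s["ee_rot"]).as_matrix().round(3))
f=optics.grab_frame("wrist"); cv2.imwrite("pics/w1.png",f["img"][:,:,::-1]); np.savez("w1.npz",**f)
print(f["R"],f["t"],-f["R"].T@f["t"])
```

```text
1.85 [ 0.44694256 -0.04662793  0.24352145] [-0.01  0.32  0.08  1.98 -0.02  0.86  1.31] [ 0.21  1.08 -0.64]
[[-0.008 -0.94   0.34 ]
 [-0.008  0.34   0.94 ]
 [-1.     0.005 -0.01 ]]
[[ 0.34037053  0.94023386 -0.01040124]
 [ 0.90182847 -0.32329618  0.28667926]
 [ 0.26618287 -0.1069573  -0.95797015]] [-0.10529446 -0.45308763  0.25111755] [ 0.37760326 -0.02062123  0.36935875]
```

View pics/w1.png

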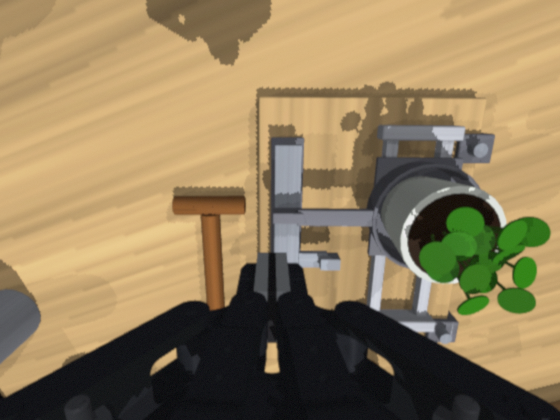

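Run:
```python
import cv2,numpy as np
f=np.load("w1.npz"); im=f["img"][120:300,240:400,::-1]
cv2.imwrite("pics/w1z.png",cv2.resize(im,None,fx=3.3,fy=3.3,interpolation=cv2.INTER_CUBIC))
np.set_printoptions(linewidth=200)
from h import ray
R,t,K=f["R"],f["t"],f["mtx"]; c=-R.T@t
bx=np.array([.9395,-.3426]);by=np.array([.3426,.9395]);o=np.array([.550,.0208])
for v in range(132,270,6):
    u=287; d=f["depth"][v,u]; p=c+R.T@np.linalg.inv(K)@np.array([u,v,1.])*d
    print(v,p.round(4),(p[:2]-o)@bx,(p[:2]-o)@by)
for u in range(262,330,4):
    v=190; d=f["depth"][v,u]; p=c+R.T@np.linalg.inv(K)@np.array([u,v,1.])*d
    print('u',u,p.round(4),(p[:2]-o)@bx,(p[:2]-o)@by)
```

```text
132 [ 0.4035 -0.0169  0.0178] -0.12475346632582437 -0.08563126616582412
138 [ 0.4088 -0.0189  0.0228] -0.11906641317900829 -0.08571232859992478
144 [ 0.4119 -0.0209  0.0473] -0.11545019696986406 -0.08649107417547093
150 [ 0.417  -0.0228  0.0496] -0.11001583317544762 -0.08648381396463377
156 [ 0.4224 -0.0246  0.0495] -0.10427693930864977 -0.08638972762912187
162 [ 0.4279 -0.0265  0.0493] -0.09846957504614226 -0.08629356979207795
168 [ 0.4335 -0.0285  0.0489] -0.09255554527839936 -0.08618770117484341
174 [ 0.4388 -0.0304  0.0505] -0.08693498382093115 -0.08615241781006455
180 [ 0.4447 -0.0323  0.0494] -0.08075589767897298 -0.08601823775153455
186 [ 0.4502 -0.0343  0.0502] -0.07491887188724121 -0.0859561146528619
192 [ 0.4559 -0.0363  0.0504] -0.06886893767090409 -0.08586567297892006
198 [ 0.4618 -0.0383  0.0501] -0.06265498677054923 -0.08575941074849004
204 [ 0.4676 -0.0403  0.0503] -0.05649041897009682 -0.08566892585020826
210 [ 0.4693 -0.0414  0.0644] -0.05452447463916832 -0.08611913914912983
216 [ 0.4718 -0.0427  0.0744] -0.05170829398948838 -0.08641541968412712
222 [ 0.4777 -0.0447 
[... 1105 characters left out ...]
0.0709193928172896 -0.08293519778129602
u 294 [ 0.4564 -0.0291  0.0498] -0.07079410341597683 -0.07895007004887937
u 298 [ 0.458  -0.0254  0.0489] -0.0706077311447014 -0.07493285121051528
u 302 [ 0.466  -0.0218  0.0226] -0.0642904873412673 -0.06874898625023021
u 306 [ 0.4687 -0.0177  0.0178] -0.06316962097298517 -0.06400052881776086
u 310 [ 0.4702 -0.0136  0.0177] -0.06315610097837951 -0.05963732482693962
u 314 [ 0.4716 -0.0095  0.0181] -0.06326471646074383 -0.05533330665361197
u 318 [ 0.4731 -0.0054  0.0178] -0.06322335845115616 -0.0509560233064372
u 322 [ 0.4743 -0.0014  0.0188] -0.06348303608224752 -0.04675635522861721
u 326 [0.4764 0.0028 0.0168] -0.06302016627250195 -0.042106091735837126
```

View pics/w1z.png

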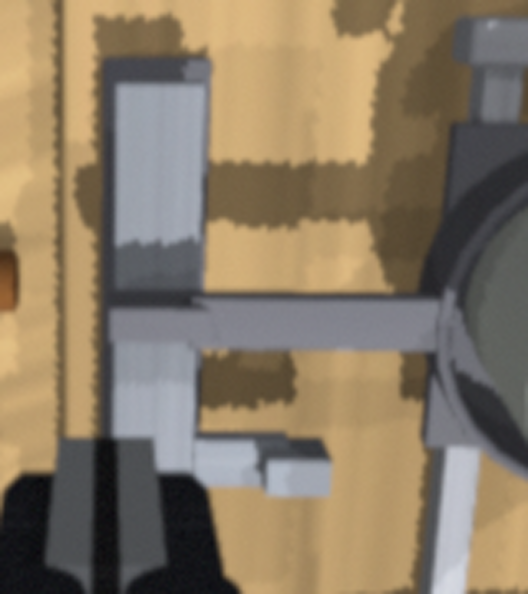

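{"method": "carry_out", "body": {"steps": [{"travel":[0,0.18,0.28],"delta_rot":[0,0,0],"jaw":-1},{"travel":[0.8,0,0],"delta_rot":[0,0,0],"jaw":-1},{"travel":[0.8,0,0],"delta_rot":[0,0,0],"jaw":-1},{"travel":[0.8,0,0],"delta_rot":[0,0,0],"jaw":-1},{"travel":[0.6,0,0],"delta_rot":[0,0,0],"jaw":-1},{"travel":[0,0,0],"delta_rot":[0,0,0],"jaw":-1}]}}

```text
clock: 2.65
tcp_pos: [0.4432, -0.0179, 0.0898]
ee_rot: [-0.411, 0.576, 0.413, 0.574]
force: [1.2, -0.5, 1.3]
gripper_width: -0.0001
```

```bash
cat > st.py <<'E'
import sys,cv2,numpy as np
from bench import status,optics
from scipy.spatial.transform import Rotation as Ro
s=status.state(); p=s["tcp_pos"]; M=Ro.from_quat(s["ee_rot"]).as_matrix()
bx=np.array([.9395,-.3426]);by=np.array([.3426,.9395]);o=np.array([.550,.0208])
print("clk",round(s["clock"],2),"tcp",p.round(4),"board x,y mm",((p[:2]-o)@bx*1e3).round(1),((p[:2]-o)@by*1e3).round(1),"F",s["force"].round(1),"tip z",(p+.017*M[:,0])[2].round(4)); print("q",s["joint_positions"].round(2),M.round(3).tolist())
print("F board x,y",(s["force"][:2]@bx).round(2),(s["force"][:2]@by).round(2))
for n in sys.argv[2:]:
    f=optics.grab_frame(n); cv2.imwrite(f"pics/{n}{sys.argv[1]}.png",f["img"][:,:,::-1]); np.savez(f"{n}{sys.argv[1]}.npz",**f)
E
python3 st.py 2 wrist
```

```text
clk 2.65 tcp [ 0.4432 -0.0179  0.0898] board x,y mm -87.1 -72.9 F [ 1.2 -0.5  1.3] tip z 0.0728
q [-0.04  0.57  0.04  2.16 -0.05  0.42  1.29] [[-0.005, -0.947, 0.322], [0.0, 0.322, 0.947], [-1.0, 0.005, -0.001]]
F board x,y 1.31 -0.03
```

View pics/wrist2.png

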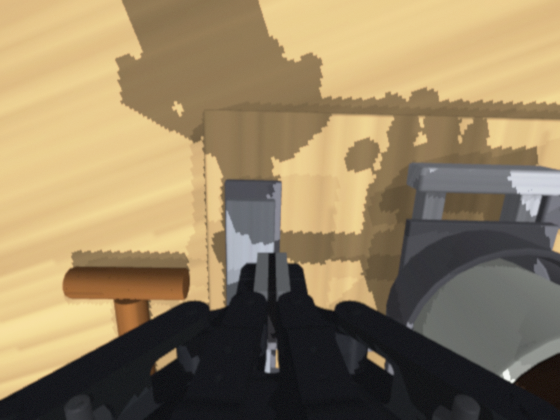

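{"method": "carry_out", "body": {"steps": [{"travel":[0,-0.08,-0.25],"delta_rot":[0.11,0,0],"jaw":-1},{"travel":[0,0,0],"delta_rot":[0,0,0],"jaw":-1}]}}

```text
clock: 2.95
tcp_pos: [0.4455, -0.0314, 0.0931]
ee_rot: [-0.406, 0.578, 0.406, 0.58]
force: [-0.2, -0.6, -0.3]
gripper_width: 0.0002
```

```bash
python3 st.py 3 wrist scene
```

```text
clk 2.95 tcp [ 0.4455 -0.0314  0.0931] board x,y mm -80.3 -84.8 F [-0.2 -0.6 -0.3] tip z 0.0761
q [-0.01  0.56  0.04  2.16 -0.05  0.42  1.3 ] [[0.002, -0.94, 0.34], [0.0, 0.34, 0.94], [-1.0, -0.002, 0.001]]
F board x,y -0.01 -0.63
```

View pics/wrist3.png

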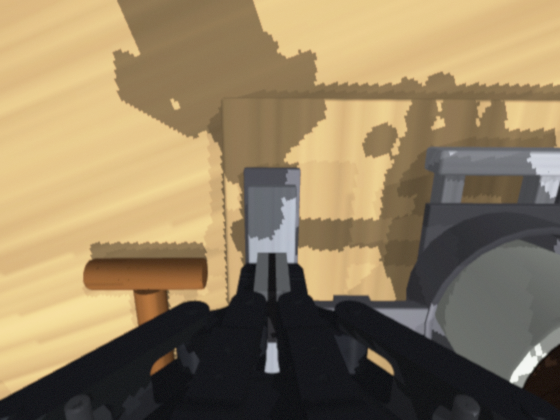

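{"method": "carry_out", "body": {"steps": [{"travel":[0.3,0,0],"delta_rot":[0,0,0],"jaw":-1},{"travel":[0.2,0,0],"delta_rot":[0,0,0],"jaw":-1},{"travel":[0.1,0,0],"delta_rot":[0,0,0],"jaw":-1}]}}

```text
clock: 3.42
tcp_pos: [0.447, -0.0301, 0.064]
ee_rot: [-0.408, 0.576, 0.406, 0.581]
force: [-1.0, 0.0, 2.9]
gripper_width: 0.0001
```

```bash
python3 st.py 4 wrist scene
```

```text
clk 3.42 tcp [ 0.447  -0.0301  0.064 ] board x,y mm -79.3 -83.1 F [-1.   0.   2.9] tip z 0.047
q [-0.    0.62  0.03  2.18 -0.06  0.34  1.31] [[0.007, -0.941, 0.339], [0.002, 0.339, 0.941], [-1.0, -0.006, 0.004]]
F board x,y -0.97 -0.34
```

{"method": "carry_out", "body": {"steps": [{"travel":[0.15,0,-0.04],"delta_rot":[0,0,0],"jaw":-1},{"travel":[0.1,0,0],"delta_rot":[0,0,0],"jaw":-1}]}}

```text
clock: 3.78
tcp_pos: [0.447, -0.0313, 0.0521]
ee_rot: [-0.408, 0.575, 0.406, 0.581]
force: [-5.4, -0.3, 33.9]
gripper_width: 0.0004
```

```bash
python3 st.py 5 wrist scene
```

```text
clk 3.77 tcp [ 0.447  -0.0313  0.0521] board x,y mm -78.9 -84.2 F [-5.4 -0.3 33.9] tip z 0.0351
q [ 0.01  0.65  0.03  2.18 -0.06  0.3   1.31] [[0.009, -0.941, 0.338], [0.002, 0.338, 0.941], [-1.0, -0.007, 0.005]]
F board x,y -5.0 -2.18
```

{"method": "carry_out", "body": {"steps": [{"travel":[-0.04,0,0],"delta_rot":[0,0,0],"jaw":-1}]}}

```text
clock: 4.0
tcp_pos: [0.4471, -0.0312, 0.0551]
ee_rot: [-0.408, 0.575, 0.406, 0.582]
force: [-1.1, 0.9, 3.5]
gripper_width: 0.0003
```

```bash
python3 st.py 6 scene
```

```text
clk 4.0 tcp [ 0.4471 -0.0312  0.0551] board x,y mm -78.8 -84.1 F [-1.1  0.9  3.5] tip z 0.0381
q [ 0.    0.64  0.03  2.18 -0.06  0.31  1.31] [[0.009, -0.941, 0.338], [0.003, 0.338, 0.941], [-1.0, -0.008, 0.006]]
F board x,y -1.34 0.49
```

{"method": "carry_out", "body": {"steps": [{"travel":[0.01,-0.12,0],"delta_rot":[0,0,0],"jaw":-1},{"travel":[0.01,-0.12,0],"delta_rot":[0,0,0],"jaw":-1}]}}

```text
clock: 4.3
tcp_pos: [0.454, -0.0345, 0.0539]
ee_rot: [-0.406, 0.577, 0.408, 0.579]
force: [-3.6, 2.1, 6.2]
gripper_width: 0.0001
```

```bash
python3 st.py 7 scene wrist
```

```text
clk 4.3 tcp [ 0.454  -0.0345  0.0539] board x,y mm -71.2 -84.9 F [-3.6  2.1  6.2] tip z 0.0369
q [ 0.01  0.65  0.03  2.16 -0.06  0.34  1.32] [[-0.0, -0.941, 0.337], [0.004, 0.337, 0.941], [-1.0, 0.002, 0.004]]
F board x,y -4.08 0.76
```

Run:
```python
import cv2,numpy as np
a=np.load("scene7.npz")["img"][145:245,215:315,::-1]; b=np.load("wrist7.npz")["img"][:,:,::-1]
cv2.imwrite("pics/c7.png",np.hstack([cv2.resize(a,(420,420),interpolation=cv2.INTER_CUBIC),cv2.resize(b[100:420,100:],(380,420))]))
```

```text
(no output)
```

View pics/c7.png

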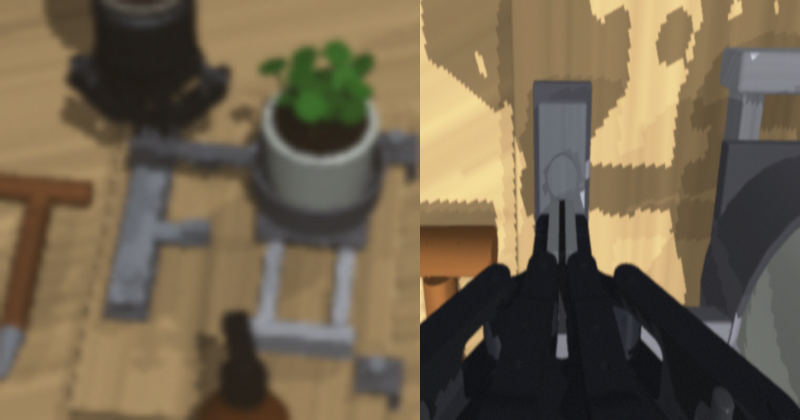

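The fingertips are on the bar behind the tab, and the bar is down about 13 mm. I'll keep pushing.

{"method": "carry_out", "body": {"steps": [{"travel":[0,-0.14,0],"delta_rot":[0,0,0],"jaw":-1},{"travel":[0,-0.14,0],"delta_rot":[0,0,0],"jaw":-1}]}}

```text
clock: 4.65
tcp_pos: [0.4616, -0.0382, 0.0529]
ee_rot: [-0.403, 0.581, 0.412, 0.575]
force: [-9.3, 4.6, 13.4]
gripper_width: -0.0
```

```bash
python3 st.py 8 scene
```

```text
clk 4.65 tcp [ 0.4616 -0.0382  0.0529] board x,y mm -62.8 -85.7 F [-9.3  4.6 13.4] tip z 0.0359
q [ 0.02  0.66  0.02  2.13 -0.06  0.37  1.32] [[-0.014, -0.942, 0.337], [0.006, 0.336, 0.942], [-1.0, 0.015, 0.001]]
F board x,y -10.31 1.09
```

{"method": "carry_out", "body": {"steps": [{"travel":[-0.03,-0.16,0],"delta_rot":[0,0,-0.07],"jaw":-1},{"travel":[-0.02,-0.16,0],"delta_rot":[0,0,-0.05],"jaw":-1}]}}

```text
clock: 4.95
tcp_pos: [0.4685, -0.0411, 0.0536]
ee_rot: [-0.404, 0.581, 0.412, 0.574]
force: [-4.4, 4.6, 4.8]
gripper_width: -0.0002
```

```bash
python3 st.py 9 scene
```

```text
clk 4.95 tcp [ 0.4685 -0.0411  0.0536] board x,y mm -55.4 -86.1 F [-4.4  4.6  4.8] tip z 0.0366
q [ 0.02  0.66  0.03  2.11 -0.05  0.39  1.32] [[-0.014, -0.942, 0.335], [0.003, 0.335, 0.942], [-1.0, 0.014, -0.002]]
F board x,y -5.67 2.78
```

{"method": "carry_out", "body": {"steps": [{"travel":[-0.02,-0.22,0.01],"delta_rot":[0,0,-0.07],"jaw":-1},{"travel":[-0.01,-0.22,0.01],"delta_rot":[0,0,-0.07],"jaw":-1},{"travel":[-0.01,-0.22,0],"delta_rot":[0,0,-0.07],"jaw":-1}]}}

```text
clock: 5.38
tcp_pos: [0.49, -0.0492, 0.0533]
ee_rot: [-0.409, 0.579, 0.407, 0.575]
force: [-5.3, 3.4, 5.8]
gripper_width: 0.0001
```

```bash
python3 st.py 10 scene top
```

```text
clk 5.38 tcp [ 0.49   -0.0492  0.0533] board x,y mm -32.4 -86.4 F [-5.3  3.4  5.8] tip z 0.0363
q [ 0.03  0.68  0.04  2.06 -0.04  0.41  1.33] [[-0.003, -0.943, 0.333], [-0.006, 0.333, 0.943], [-1.0, 0.0, -0.006]]
F board x,y -6.17 1.32
```

```bash
cat > crop.py <<'E'
import sys,cv2,numpy as np
n=sys.argv[1]
a=np.load(f"scene{n}.npz")["img"][145:275,200:330,::-1]; b=np.load(f"top{n}.npz")["img"][150:300,210:360,::-1]
cv2.imwrite(f"pics/c{n}.png",np.hstack([cv2.resize(a,(400,400),interpolation=cv2.INTER_CUBIC),cv2.resize(b,(400,400),interpolation=cv2.INTER_CUBIC)]))
E
python3 crop.py 10
```

```text
(no output)
```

View pics/c10.png

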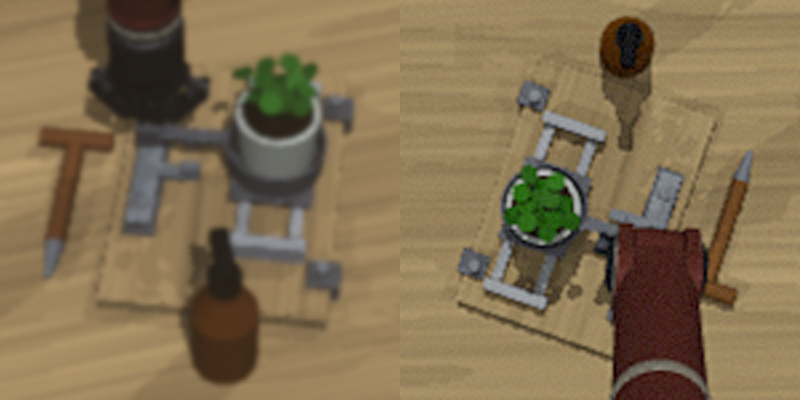

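Both views show the holder moving, with the pot upright in it, and the bar down. Next I'll cross the catch.

{"method": "carry_out", "body": {"steps": [{"travel":[-0.01,-0.2,0.02],"delta_rot":[0,0,-0.06],"jaw":-1},{"travel":[-0.01,-0.2,0.01],"delta_rot":[0,0,-0.05],"jaw":-1}]}}

```text
clock: 5.72
tcp_pos: [0.5036, -0.0542, 0.0531]
ee_rot: [-0.412, 0.579, 0.405, 0.576]
force: [-5.4, 2.6, 6.4]
gripper_width: 0.0001
```

```bash
python3 st.py 11
```

```text
clk 5.72 tcp [ 0.5036 -0.0542  0.0531] board x,y mm -17.9 -86.4 F [-5.4  2.6  6.4] tip z 0.0361
q [ 0.03  0.69  0.04  2.02 -0.04  0.43  1.33] [[0.002, -0.943, 0.333], [-0.011, 0.333, 0.943], [-1.0, -0.006, -0.01]]
F board x,y -6.0 0.61
```

{"method": "carry_out", "body": {"steps": [{"travel":[0,-0.2,0.01],"delta_rot":[0,0,-0.03],"jaw":-1},{"travel":[0,-0.2,0.01],"delta_rot":[0,0,-0.03],"jaw":-1}]}}

```text
clock: 5.98
tcp_pos: [0.5073, -0.0557, 0.0526]
ee_rot: [-0.406, 0.586, 0.412, 0.568]
force: [-18.7, 6.4, 28.7]
gripper_width: 0.0002
```

```bash
python3 st.py 12 scene top; python3 crop.py 12
```

```text
clk 5.97 tcp [ 0.5073 -0.0557  0.0526] board x,y mm -13.9 -86.5 F [-18.7   6.4  28.7] tip z 0.0356
q [ 0.03  0.7   0.04  1.99 -0.04  0.48  1.33] [[-0.025, -0.943, 0.332], [-0.007, 0.332, 0.943], [-1.0, 0.021, -0.015]]
F board x,y -19.77 -0.39
```

View pics/c12.png

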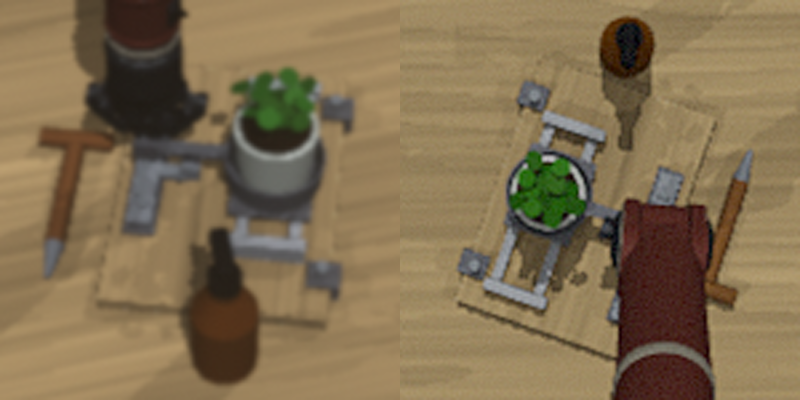

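Sideways force rose because the bar has bottomed and friction is up. The catch is down, so I'll ease the downward pressure and straighten the tool.

{"method": "carry_out", "body": {"steps": [{"travel":[-0.05,0,0],"delta_rot":[0,0,-0.1],"jaw":-1}]}}

```text
clock: 6.2
tcp_pos: [0.5065, -0.0552, 0.0554]
ee_rot: [-0.411, 0.582, 0.407, 0.572]
force: [2.5, -1.4, 5.0]
gripper_width: -0.0002
```

```bash
python3 st.py 13 wrist
```

```text
clk 6.2 tcp [ 0.5065 -0.0552  0.0554] board x,y mm -14.8 -86.3 F [ 2.5 -1.4  5. ] tip z 0.0384
q [ 0.03  0.69  0.05  2.01 -0.04  0.45  1.33] [[-0.009, -0.944, 0.331], [-0.013, 0.331, 0.943], [-1.0, 0.004, -0.015]]
F board x,y 2.86 -0.45
```

{"method": "carry_out", "body": {"steps": [{"travel":[-0.01,-0.18,0.01],"delta_rot":[0,0,-0.05],"jaw":-1},{"travel":[-0.02,-0.18,0.01],"delta_rot":[0,0,-0.07],"jaw":-1}]}}

```text
clock: 6.5
tcp_pos: [0.5179, -0.0594, 0.056]
ee_rot: [-0.414, 0.581, 0.404, 0.572]
force: [-5.0, 1.7, 3.2]
gripper_width: -0.0001
```

```bash
python3 st.py 14 wrist top scene; python3 crop.py 14
```

```text
clk 6.5 tcp [ 0.5179 -0.0594  0.056 ] board x,y mm -2.7 -86.4 F [-5.   1.7  3.2] tip z 0.039
q [ 0.03  0.7   0.05  1.98 -0.03  0.47  1.33] [[-0.002, -0.944, 0.331], [-0.018, 0.331, 0.944], [-1.0, -0.004, -0.018]]
F board x,y -5.29 -0.17
```

View pics/c14.png

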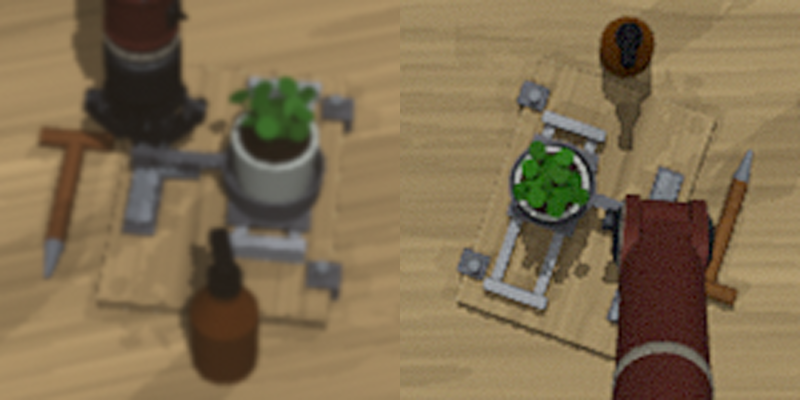

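View pics/wrist14.png

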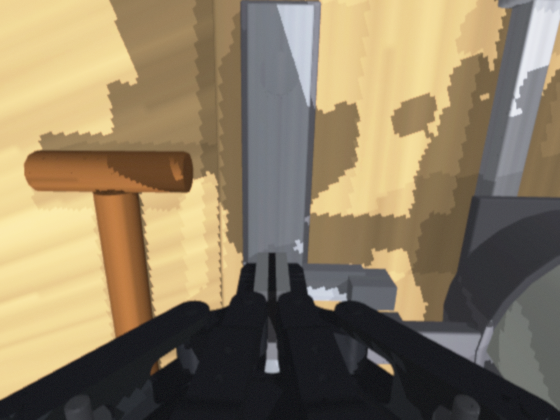

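{"method": "carry_out", "body": {"steps": [{"travel":[0,-0.18,0.01],"delta_rot":[0,-0.08,-0.04],"jaw":-1},{"travel":[0,-0.18,0.01],"delta_rot":[0,-0.03,-0.05],"jaw":-1}]}}

```text
clock: 6.9
tcp_pos: [0.5322, -0.0644, 0.0555]
ee_rot: [-0.413, 0.574, 0.405, 0.579]
force: [-5.8, 1.4, 7.8]
gripper_width: -0.0002
```

```bash
python3 st.py 15
```

```text
clk 6.9 tcp [ 0.5322 -0.0644  0.0555] board x,y mm 12.5 -86.1 F [-5.8  1.4  7.8] tip z 0.0385
q [ 0.06  0.71  0.03  1.95 -0.04  0.47  1.35] [[0.013, -0.944, 0.33], [-0.004, 0.33, 0.944], [-1.0, -0.014, 0.0]]
F board x,y -5.99 -0.65
```

{"method": "carry_out", "body": {"steps": [{"travel":[0,-0.08,0],"delta_rot":[0,0,0],"jaw":-1}]}}

```text
clock: 7.02
tcp_pos: [0.5341, -0.0651, 0.0554]
ee_rot: [-0.412, 0.575, 0.407, 0.578]
force: [-7.8, 3.2, 9.7]
gripper_width: -0.0002
```

```bash
python3 st.py 16
```

```text
clk 7.03 tcp [ 0.5341 -0.0651  0.0554] board x,y mm 14.5 -86.2 F [-7.8  3.2  9.7] tip z 0.0384
q [ 0.06  0.71  0.03  1.94 -0.04  0.48  1.35] [[0.008, -0.944, 0.331], [-0.003, 0.331, 0.944], [-1.0, -0.009, -0.0]]
F board x,y -8.48 0.37
```

{"method": "carry_out", "body": {"steps": [{"travel":[0,-0.08,0],"delta_rot":[0,0,-0.02],"jaw":-1}]}}

```text
clock: 7.15
tcp_pos: [0.5342, -0.0652, 0.0553]
ee_rot: [-0.41, 0.576, 0.408, 0.577]
force: [-11.3, 3.4, 14.3]
gripper_width: 0.0003
```

```bash
python3 st.py 17 wrist scene top; python3 crop.py 17
python3 - <<'E'
import numpy as np,cv2
im=np.load("wrist17.npz")["img"][220:400,230:520,::-1]; cv2.imwrite("pics/w17z.png",cv2.resize(im,None,fx=2.5,fy=2.5,interpolation=cv2.INTER_CUBIC))
E
```

```text
clk 7.15 tcp [ 0.5342 -0.0652  0.0553] board x,y mm 14.6 -86.2 F [-11.3   3.4  14.3] tip z 0.0383
q [ 0.06  0.71  0.03  1.93 -0.04  0.49  1.35] [[0.003, -0.944, 0.331], [-0.002, 0.331, 0.944], [-1.0, -0.003, -0.001]]
F board x,y -11.83 -0.68
```

View pics/c17.png

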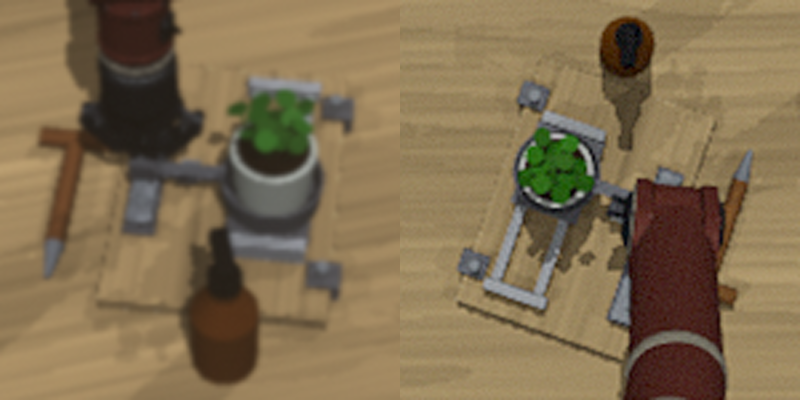

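View pics/w17z.png

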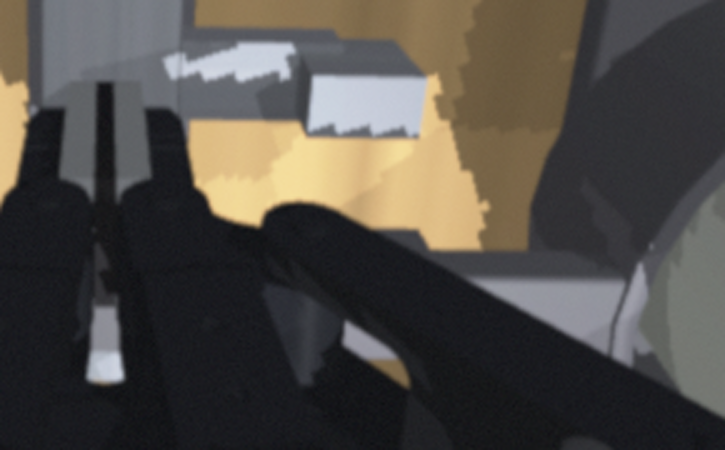

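Run:
```python
import numpy as np
bx=np.array([.9395,-.3426]);by=np.array([.3426,.9395]);o=np.array([.550,.0208])
def col(n,u,vs):
    f=np.load(n); R,t,K=f["R"],f["t"],f["mtx"]; c=-R.T@t
    for v in vs:
        p=c+R.T@np.linalg.inv(K)@np.array([u,v,1.])*f["depth"][v,u]; print(n,u,v,((p[:2]-o)@bx).round(4),((p[:2]-o)@by).round(4),p[2].round(4))
col("w1.npz",325,range(204,230,2))
col("wrist17.npz",430,range(316,352,3))
col("wrist17.npz",450,range(316,352,3))
```

```text
w1.npz 325 204 -0.0475 -0.0426 0.018
w1.npz 325 206 -0.0453 -0.0426 0.0184
w1.npz 325 208 -0.0576 -0.0502 0.0672
w1.npz 325 210 -0.0572 -0.0509 0.0725
w1.npz 325 212 -0.0551 -0.0507 0.072
w1.npz 325 214 -0.0532 -0.0507 0.0722
w1.npz 325 216 -0.051 -0.0505 0.0715
w1.npz 325 218 -0.0496 -0.0507 0.0733
w1.npz 325 220 -0.0476 -0.0506 0.0732
w1.npz 325 222 -0.0447 -0.05 0.0705
w1.npz 325 224 -0.0433 -0.0502 0.0724
w1.npz 325 226 -0.0218 -0.0414 0.018
w1.npz 325 228 -0.02 -0.0415 0.0196
wrist17.npz 430 316 0.0528 0.0039 0.0181
wrist17.npz 430 319 0.0547 0.0042 0.0181
wrist17.npz 430 322 0.0225 -0.0223 0.0656
wrist17.npz 430 325 0.0221 -0.0235 0.0681
wrist17.npz 430 328 0.0214 -0.0249 0.0708
wrist17.npz 430 331 0.0223 -0.0251 0.0715
wrist17.npz 430 334 0.0234 -0.0251 0.0719
wrist17.npz 430 337 0.0246 -0.025 0.0721
wrist17.npz 430 340 0.0019 -0.0423 0.1024
wrist17.npz 430 343 0.0014 -0.0432 0.1042
wrist17.npz 430 346 0.001 -0.044 0.1059
wrist17.npz 430 349 0.001 -0.0445 0.1071
wrist17.npz 450 316 0.0308 -0.0045 0.0495
wrist17.npz 450 319 0.0319 -0.0047 0.0502
wrist17.npz 450 322 0.0225 -0.0141 0.0654
wrist17.npz 450 325 0.0224 -0.0152 0.0676
wrist17.npz 450 328 0.0216 -0.0169 0.0705
wrist17.npz 450 331 0.0223 -0.0173 0.0714
wrist17.npz 450 334 0.023 -0.0176 0.0723
wrist17.npz 450 337 0.0248 -0.0169 0.0717
wrist17.npz 450 340 0.0267 -0.0163 0.0711
wrist17.npz 450 343 0.0279 -0.0162 0.0713
wrist17.npz 450 346 0.0287 -0.0165 0.0721
wrist17.npz 450 349 0.0011 -0.039 0.1068
```

{"method": "carry_out", "body": {"steps": [{"travel":[-0.02,-0.16,0],"delta_rot":[0,0,-0.04],"jaw":-1},{"travel":[-0.02,-0.16,0],"delta_rot":[0,0,-0.04],"jaw":-1}]}}

```text
clock: 7.55
tcp_pos: [0.5341, -0.0653, 0.0555]
ee_rot: [-0.405, 0.581, 0.414, 0.572]
force: [-14.0, 5.5, 13.2]
gripper_width: -0.0003
```

```bash
python3 st.py 18 wrist
python3 - <<'E'
import numpy as np
bx=np.array([.9395,-.3426]);by=np.array([.3426,.9395]);o=np.array([.550,.0208])
f=np.load("wrist18.npz"); R,t,K=f["R"],f["t"],f["mtx"]; c=-R.T@t
for v in range(316,350,3):
        u=450;p=c+R.T@np.linalg.inv(K)@np.array([u,v,1.])*f["depth"][v,u]; print(u,v,((p[:2]-o)@bx).round(4),((p[:2]-o)@by).round(4),p[2].round(4))
E
```

```text
clk 7.55 tcp [ 0.5341 -0.0653  0.0555] board x,y mm 14.5 -86.3 F [-14.    5.5  13.2] tip z 0.0385
q [ 0.06  0.72  0.03  1.92 -0.04  0.53  1.36] [[-0.018, -0.944, 0.329], [0.002, 0.329, 0.944], [-1.0, 0.018, -0.004]]
F board x,y -15.06 0.37
450 316 0.0297 -0.0053 0.0502
450 319 0.0311 -0.0052 0.0505
450 322 0.0216 -0.015 0.0666
450 325 0.0219 -0.0158 0.0681
450 328 0.0219 -0.0168 0.0701
450 331 0.0224 -0.0173 0.0712
450 334 0.0231 -0.0176 0.0721
450 337 0.0241 -0.0177 0.0726
450 340 0.0258 -0.0172 0.0721
450 343 0.028 -0.0163 0.071
450 346 0.0286 -0.0167 0.072
450 349 0.0025 -0.0386 0.1066
```

The holder didn't move under 15 N, so it's against the stop. I'll back off slightly with the bar still down, then rise.

{"method": "carry_out", "body": {"steps": [{"travel":[0,0.06,0],"delta_rot":[0,0,0],"jaw":-1},{"travel":[-0.1,0.04,0],"delta_rot":[0,0,0],"jaw":-1},{"travel":[-0.15,0,0],"delta_rot":[0,0,0],"jaw":-1},{"travel":[-0.3,0,0],"delta_rot":[0,0,0],"jaw":-1},{"travel":[-0.6,0,0],"delta_rot":[0,0,0],"jaw":-1},{"travel":[-0.8,0,0],"delta_rot":[0,0,0],"jaw":-1},{"travel":[-0.8,0,0],"delta_rot":[0,0,0],"jaw":-1},{"travel":[-0.8,0.4,0],"delta_rot":[0,0,0],"jaw":-1},{"travel":[-0.4,0.6,0],"delta_rot":[0,0,0],"jaw":-1},{"travel":[0,0.6,0],"delta_rot":[0,0,0],"jaw":-1},{"travel":[0,0,0],"delta_rot":[0,0,0],"jaw":-1}]}}

```text
clock: 8.98
tcp_pos: [0.4599, -0.0398, 0.2668]
ee_rot: [-0.409, 0.577, 0.408, 0.577]
force: [0.3, 0.0, -0.1]
gripper_width: -0.0
```

```bash
python3 st.py 19 wrist top scene; python3 crop.py 19
```

```text
clk 8.97 tcp [ 0.4599 -0.0398  0.2668] board x,y mm -63.9 -87.9 F [ 0.3  0.  -0.1] tip z 0.2498
q [-0.    0.3   0.05  1.92 -0.02  0.92  1.29] [[0.002, -0.943, 0.332], [-0.002, 0.332, 0.943], [-1.0, -0.002, -0.001]]
F board x,y 0.3 0.13
```

View pics/c19.png

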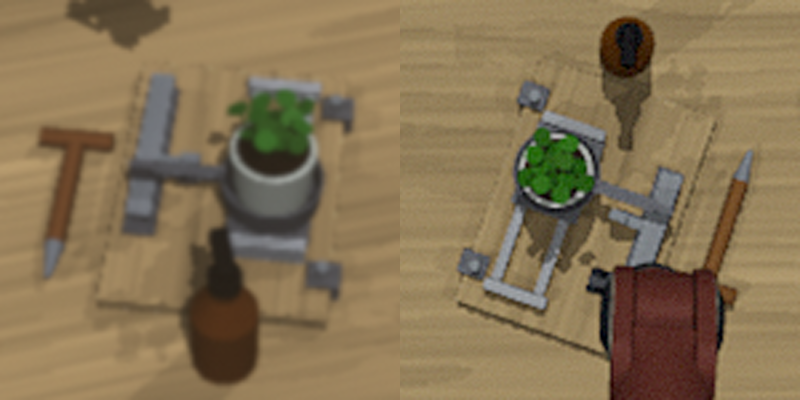

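View pics/wrist19.png

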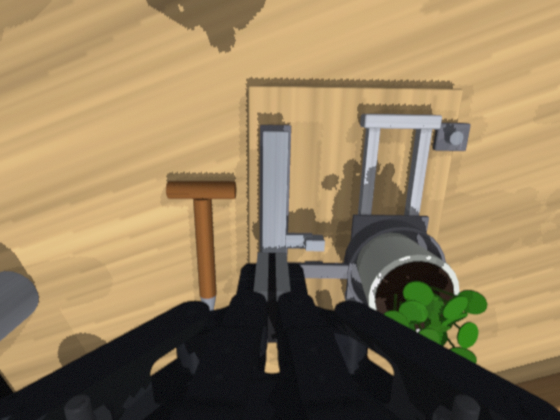

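Lug at about (315,243), arm beyond it at (325,270), pot upright. Next I'll check the heights of the bar and lug and where the tab is.

Run:
```python
import numpy as np
bx=np.array([.9395,-.3426]);by=np.array([.3426,.9395]);o=np.array([.550,.0208])
f=np.load("wrist19.npz"); R,t,K=f["R"],f["t"],f["mtx"]; c=-R.T@t
for u,vs in [(276,range(140,250,20)),(316,range(236,252,2)),(330,range(258,284,2))]:
  for v in vs:
        p=c+R.T@np.linalg.inv(K)@np.array([u,v,1.])*f["depth"][v,u]; print(u,v,((p[:2]-o)@bx).round(4),((p[:2]-o)@by).round(4),p[2].round(4))
```

```text
276 140 -0.1062 -0.0847 0.0497
276 160 -0.0858 -0.0844 0.0497
276 180 -0.065 -0.0841 0.0508
276 200 -0.043 -0.0838 0.0504
276 220 -0.02 -0.0835 0.0491
276 240 0.0038 -0.0831 0.0488
316 236 -0.0012 -0.0386 0.048
316 238 -0.0013 -0.0394 0.054
316 240 -0.0012 -0.0401 0.0596
316 242 0.0007 -0.0401 0.0606
316 244 0.0038 -0.0397 0.0588
316 246 0.006 -0.0396 0.0591
316 248 0.008 -0.0396 0.0599
316 250 0.0104 -0.0395 0.0599
330 258 0.0395 -0.0156 0.0187
330 260 0.0423 -0.0153 0.0184
330 262 0.0219 -0.0244 0.0654
330 264 0.0219 -0.0252 0.0702
330 266 0.0236 -0.0254 0.0716
330 268 0.0261 -0.0252 0.0713
330 270 0.0277 -0.0253 0.0727
330 272 0.0301 -0.0251 0.0727
330 274 0.0331 -0.0248 0.0717
330 276 0.0352 -0.0247 0.0721
330 278 0.0686 -0.0133 0.0159
330 280 0.0702 -0.0136 0.0181
330 282 0.0732 -0.0133 0.0178
```

```bash
python3 -c "
from bench import job; print(job.job_done())"
```

```text
the job is handed in; nothing more can be done
None
```

The coriander holder is at the other end of its rail, against the end stop. The bar has sprung back up, so the catch locks the holder there. I handed the job in at about 9 s of robot time; no verdict came back.

**How it went:** I pressed the bar about 11–14 mm with the closed fingertips. Keeping it down, I pushed the tab from behind, past the catch, until it stopped. I then backed off slightly and lifted clear.

**Last checks:**
- **Holder:** it did not move under about 15 N of sideways push. The holder's arm was measured at x = 22–36 mm, which puts the tab's rear face at about +24 mm against the nominal +25; my measurement is good to about 2 mm.
- **Catch:** the bar top is at 50 mm and the lug top at 60 mm, both fully up. The lug is behind the holder's arm.
- **Surroundings:** the pot is upright, and the spray bottle and dibber look unmoved. I did not re-check the clay pot, tin, spool or mug, but the arm passed well above everything on the ledge. The robot was touching nothing at the end.

**What went less smoothly:** twice I pressed the bar onto its bottom stop, peaking at about 34 N and 29 N at the fingertips. The second time was mid-push, near the catch, with about 20 N sideways. I read that as friction, since the bar was fully down, and eased off before going on.

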